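# Lock the pantry's collection box

### The job

Lock the lid of the grey steel collection box: press the round black spring plunger in its lock fully home, and while it is held down slide the steel keeper plate all the way across, towards the coin slot, so that it traps the plunger, then let go. Work by feel and never load the box or its lock with more than 30 N (press and push together), and leave the groceries around it where they stand.

Things in the scene. Friction and masses are not known exactly. Their poses are not given: they have to be found in the camera images.
- strongbox: Grey steel collection box bolted to the table, 220 (x) x 340 (y) x 100 mm high; strips on its long edges rise to 108 mm. Origin: centre of its underside, z up, y along its length, coin slot at the +y end. The lock stands in the middle of the lid: 108 mm long along y, 98 mm across; its side guides, 41 to 49 mm either side of the middle in x, rise 36 mm + P above the lid (P: see lock_seat).
- lock_seat (a point): Point on the lid's top (100 mm above the table), straight below the plunger's axis; axes as the box's. Lock heights are above this point. Between lid and lock is packing, 0 to 16 mm thick, different each time and not measured: add this unknown P to every height of the lock.
- plunger (a joint): Travel of the round black cap (48 mm across, 12 mm thick) straight down: 0 = up (top at 38 mm + P), 0.013 m = home on a hard stop (top at 25 mm + P). Spring: about 4 N at the top, 7 N home; springs up when let go. Must be 0.011 m down for the locking bar to pass over it; trapped, it rests under the bar at about 0.011 m. It does not tilt, so it may be pressed off-centre.
- keeper (a joint): Travel of the steel keeper plate to the box's +y: starts at 0 to 0.003 m (open), 0.020 m = fully across on a hard stop. Slides at about 2 N and stays where left. With the cap up, its locking bar butts against the cap after about 4 mm. To work it: shut fingertips press the cap in the 36 mm gap between bar and bridge, and their side pushes the bridge to +y while sliding on the cap.
- keeper_seat (a point): Point on the lid straight below the bridge's near (-y) face when the keeper is at 0: 8 mm to +y of lock_seat, fixed to the box. The keeper is a frame 76 mm wide (x), 27 to 33 mm + P high, window 64 mm wide. Along y from here, at 0: locking bar -58 to -36 mm, bridge 0 to 6 mm, front bar 22 to 32 mm. The bridge crosses over the cap from 47 to 61 mm + P high.
- jar_mid (a point): Centre of a glass jar of food, 72 mm across, 125 mm high, standing by the box; leave it alone.
- can_tall_mid (a point): Centre of a tall food can, 74 mm across, 110 mm high; leave it alone.
- can_short_mid (a point): Centre of a flat food can, 84 mm across, 50 mm high; leave it alone.
- carton_mid (a point): Centre of a cardboard carton, 60 x 140 x 90 mm; leave it alone.

How it is judged:
On the way, in this order (a step that is already met when the one before it is completed fails the run):
1. the plunger is pressed into its housing while the keeper is still open (value of joint plunger above 0.0115 m and value of joint keeper below 0.008 m), for 0.1 s.
2. the keeper is slid fully across over the plunger (value of joint keeper above 0.018 m and value of joint plunger above 0.0095 m), for 0.1 s.
At the end, for the whole second after the job is handed in: The keeper is across to within 2 mm of its stop (over 18 mm of 20), the plunger is trapped under it (still at least 9.5 mm down), and the robot has let go (all of step 2); the robot touches nothing.
It fails at once if the box or its lock is loaded with more than 30 N by the robot (contact force between any of the fingers, the arm and strongbox above 30 N).
It fails at once if a bystander is moved more than 20 mm (distance of any of jar_mid, can_tall_mid, can_short_mid, carton_mid from where it was at the start of the episode above 0.02 m).
It also fails if it takes over 54 s, if anything falls off the work surface, if the arm or the gripper's body presses on something with over 40 N, if the wrist force passes 120 N, or if a joint passes its speed limit or range.

### The arm

A 7-joint arm with a two-finger parallel gripper is mounted at the origin on the work surface. World frame = base frame: x ahead of the robot, y to its left, z up, the work surface at z = 0. Lengths are in m, angles in rad, forces in N, time in s.
With the tool pointing down it reaches from about 0.4 to 0.85 m from the base axis. Payload 10.4 kg.
Tool frame: the origin (TCP) lies at the very end of the fingers, on their centre line; the grasp point (between the pads) lies arm.tcp_to_grasp behind it (arm.tcp_to_grasp is the distance from the TCP to the grasp point, in m); z points along the fingers, x is the direction in which the jaws open and shut, and the axes are right-handed (so a half turn about z gives the same grasp; the last joint's range is limited). The gripper opens to 87 mm and grips with 3 to 60 N. Pads are 19 mm wide; open, the fingers measure 117 mm over their backs; the gripper's body (75 mm by 190 mm) begins 51 mm behind the grasp point.
Start: joints at [-1.329, 0.332, -0.065, 1.46, 0.022, 1.35, -0.088], TCP at [0.164, 0.603, 0.223] pointing down, gripper open.
Joint ranges: [-2.6, 2.6], [-0.5, 2.12], [-1.47, 1.34], [0.16, 2.42], [-1.27, 4.41], [0.06, 2.06], [-2.6, 2.6]. Speed limits (rad/s): [2.22, 2.22, 2.79, 2.79, 3.14, 3.14, 3.14].

### API

Orientations are given as a 3x3 rotation matrix whose columns are the frame's x, y, z axes.
In Python, from bench import arm gives the robot as it stands. The module is installed in compiled form; this text tells all that it offers. Calls block until the motion is done:
- arm.move_to(position, orientation): joint-space move of the TCP to a pose.
- arm.movel(position, attitude=None, speed=0.15, max_force=None): straight line of the TCP; attitude=None keeps the orientation; speed is the mean speed in m/s. With max_force (N) it stops when the force on the tool has changed by that much, and returns True; else False.
- arm.set_joints(angles): joint-space move.
- arm.move_gripper(opening): opening from 0.0 (shut) to 1.0 (fully open); the grip force is fixed at half the most; returns when the fingers have stopped.
- arm.pause(seconds).
- arm.inverse_kinematics(position, orientation): joint angles nearest the present ones, or None.
- arm.state(): the state.
- arm.capture(name): name is "scene" or "top" or "wrist"; returns the picture (420x560x3 uint8, red, green, blue); there is no depth.
- arm.camera_params(name): a dict with "K" (3x3 intrinsics, pixels), "extrinsics" (4x4, takes a point from world to camera coordinates); the wrist camera has in their place "mount" (4x4, takes a point from camera to tool coordinates, whose origin is the TCP and whose axes are the tool frame's). Camera axes: x right, y up, looking along -z (the intrinsics and any distortion apply to the point x, -y, -z); pixel columns grow to the right and rows downward; lengths in m; the calibration is good to about 2 mm. A picture is of the moment at which its call begins: read the wrist's pose just before it. camera_params takes no time and is no camera call.
A pose or a line that the arm cannot do raises arm.MotionError and nothing moves.
- arm.job_done(): hands the job in, once; it reports no verdict.
The state is a dict: "t": time; "joints": joint angles; "joint_velocities": joint speeds; "joint_torque": joint torques, N m; "tcp_pos": TCP position; "eef_rot": TCP orientation; "force": force on the tool from outside, world axes, zero at the start; "torque": the same for the moment, N m; "opening": opening from 0.0 (shut) to 1.0 (fully open).
Only numpy, scipy, OpenCV 4.12 (cv2) and the standard library are available. Lean on these libraries where they do the work, as an engineer would, in place of code of your own. Each camera call takes 0.05 s, during which the arm holds its last target.

## Working session

There is one attempt and no reset: what is moved stays moved. The work goes in short steps, each a Python script; the robot and the scene stay as the last script left them, time stands still between calls to the robot, and variables do not carry over. Pictures are saved under pics/ and viewed, and the job is handed in when it is done.

```bash
mkdir -p pics; python3 - <<'E'
from bench import arm
import cv2
for n in ("scene","top","wrist"):
    im=arm.capture(n); cv2.imwrite(f"pics/{n}0.png",im[:,:,::-1]); p=arm.camera_params(n); print(n,p)
s=arm.state(); print(s, arm.tcp_to_grasp)
E
```

```text
scene {'K': array([[483.47964343,   0.        , 274.74186347],
       [  0.        , 483.47964343, 200.05311417],
       [  0.        ,   0.        ,   1.        ]]), 'extrinsics': array([[ 0.34381762,  0.93895887, -0.01207002, -0.24548216],
       [-0.75563749,  0.28427636,  0.59008384,  0.35482921],
       [ 0.55749567, -0.19376066,  0.80725174, -1.71043066],
       [ 0.        ,  0.        ,  0.        ,  1.        ]])}
top {'K': array([[402.45993238,   0.        , 274.70130932],
       [  0.        , 402.45993238, 206.80810435],
       [  0.        ,   0.        ,   1.        ]]), 'extrinsics': array([[ 0.02178594, -0.99965382, -0.01475186,  0.05277283],
       [ 0.9855028 ,  0.01898962,  0.16859309, -0.59960218],
       [-0.16825459, -0.01821096,  0.98557534, -1.00334448],
       [ 0.        ,  0.        ,  0.        ,  1.        ]])}
wrist {'K': array([[322.39631577,   0.        , 285.0653965 ],
       [  0.        , 322.39631577, 207.10837108],
       [  0.        ,   0.        ,   1.        ]]), 'mount': array([[ 9.99999137e-01, -8.90735278e-04, -9.65820623e-04,
         1.16
[... 378 characters left out ...]
2176, -0.08851568]), 'joint_velocities': array([-0.0005424 , -0.00067456,  0.00117073, -0.00210117,  0.00130555,
       -0.00171501, -0.00079158]), 'joint_torque': array([ 7.06368410e-04, -6.23629332e+01,  2.47818633e-02, -3.90148187e+01,
       -6.11872366e-02,  3.71886429e-02,  1.27031003e-04]), 'tcp_pos': array([0.16348249, 0.60291653, 0.22192641]), 'eef_rot': array([[ 2.61717345e-01,  9.65144526e-01, -2.74402606e-04],
       [ 9.65143902e-01, -2.61717488e-01, -1.09754967e-03],
       [-1.13111001e-03,  2.24097831e-05, -9.99999360e-01]]), 'force': array([-0.42232191, -0.3749678 , -0.05878345]), 'torque': array([-0.00596777,  0.02106884,  0.00669911]), 'opening': 0.9989570695604792} 0.0187
```

View pics/top0.png

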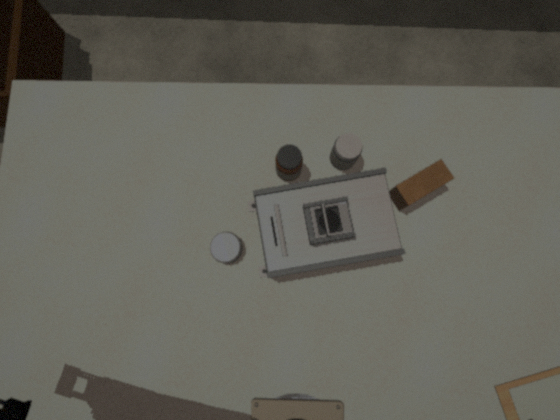

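View pics/scene0.png

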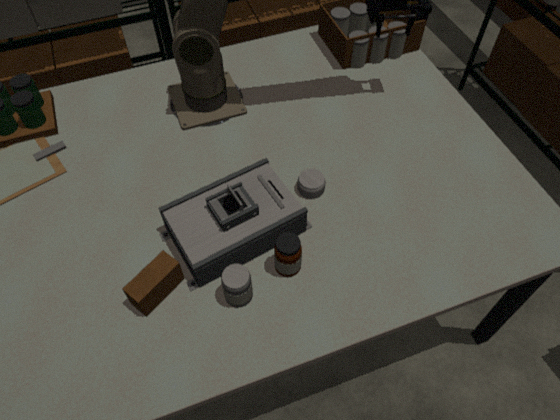

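View pics/wrist0.png

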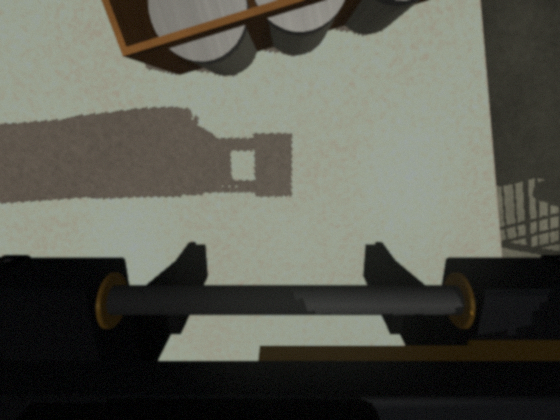

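The top view shows the box with rim corners near (253,190), (388,170), (403,252) and (266,274). The slot is at (274,231), on the left (+y) side, and the lock is at about (329,220). I'll enlarge both views.

```bash
cat > h.py <<'E'
import numpy as np, cv2
from bench import arm
def ray(name,uv,pose=None):
    p=arm.camera_params(name);K=p["K"]
    d=np.linalg.inv(K)@np.array([uv[0],uv[1],1.]); d=np.array([d[0],-d[1],-d[2]])
    if name=="wrist":
        M=p["mount"];T=np.eye(4);T[:3,:3]=pose[1];T[:3,3]=pose[0];M=T@M
    else: M=np.linalg.inv(p["extrinsics"])
    return M[:3,3],M[:3,:3]@d
def onz(name,uv,z,pose=None):
    o,d=ray(name,uv,pose); return o+d*(z-o[2])/d[2]
def proj(name,P,pose=None):
    p=arm.camera_params(name)
    if name=="wrist":
        T=np.eye(4);T[:3,:3]=pose[1];T[:3,3]=pose[0];E=np.linalg.inv(T@p["mount"])
    else: E=p["extrinsics"]
    c=(E@np.r_[P,1])[:3]; c=np.array([c[0],-c[1],-c[2]]); u=p["K"]@c; return u[:2]/u[2]
E
python3 - <<'E'
from h import *
a=cv2.imread("pics/top0.png")[150:290,235:420]; b=cv2.imread("pics/scene0.png")[150:290,150:330]
a=cv2.convertScaleAbs(cv2.resize(a,None,fx=4,fy=4,interpolation=cv2.INTER_CUBIC),alpha=1.6);b=cv2.convertScaleAbs(cv2.resize(b,None,fx=4,fy=4,interpolation=cv2.INTER_CUBIC),alpha=1.6)
cv2.imwrite("pics/a1.png",a);cv2.imwrite("pics/b1.png",b)
for uv in [(253,190),(388,170),(403,252),(266,274)]: print(onz("top",uv,.108))
print(onz("top",(329,220),.14))
E
```

```text
[0.63024532 0.11914878 0.108     ]
[ 0.68775085 -0.21786364  0.108     ]
[ 0.48378819 -0.24879158  0.108     ]
[0.42409515 0.08141323 0.108     ]
[ 0.55391016 -0.0664111   0.14      ]
```

View pics/a1.png

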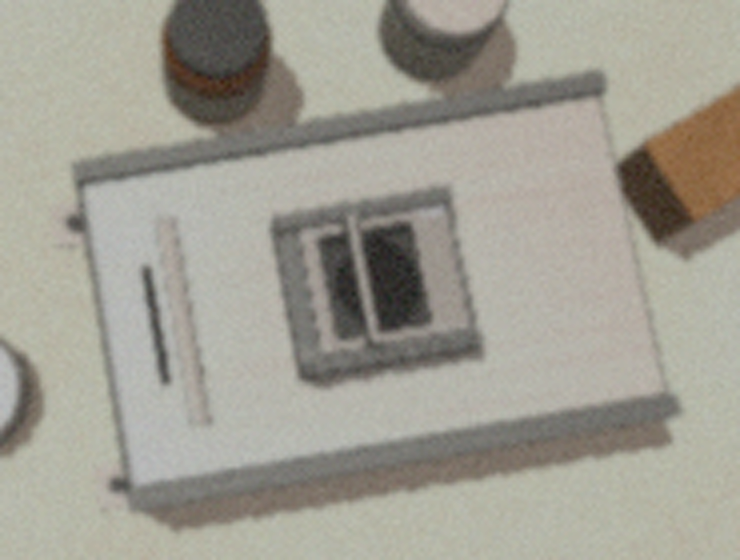

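View pics/b1.png

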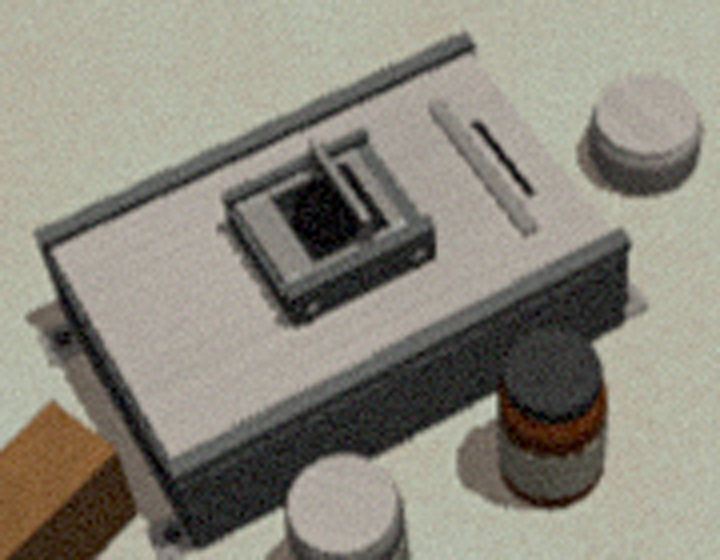

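The zoom shows the slot and rib on the left, which is +y. The bridge is just to the +y side of the cap centre, and the keeper looks open. Next I'll work out the box frame and plan a wrist view from the −y side.

```bash
python3 - <<'E'
from h import *
c=[onz("top",uv,.108) for uv in [(254,190.5),(386.2,167.5),(405,250),(268,277)]]
for p in c: print(p)
ctr=np.mean(c,0); y=c[0]-c[1]+c[3]-c[2]; yaw=np.arctan2(-y[0],y[1]); print(ctr,np.degrees(yaw),[np.linalg.norm(c[i]-c[i-1]) for i in range(4)])
bx=np.array([np.cos(yaw),np.sin(yaw),0]);by=np.array([-np.sin(yaw),np.cos(yaw),0])
for s in (1,-1):
    R=np.c_[s*bx,-s*by,[0,0,-1]]
    for z in (.30,.2,.13):
        q=arm.inverse_kinematics(np.r_[ctr[:2]-0.0*by[:2],z],R); print(s,z,q)
R=np.c_[-bx,by,[0,0,-1]]
for off in (-.12,-.09,-.06,-.03): print(off,[proj("wrist",np.r_[ctr[:2],.135],(np.r_[ctr[:2],z]+off*by,R)) for z in (.28,.32)])
# other things with rough pix
for n,uv,z in (("jar",(289,155),.125),("tall",(348,146),.11),("short",(226,246),.05)): print(n,onz("top",uv,z))
E
```

```text
[0.62901675 0.1166107  0.108     ]
[ 0.69413943 -0.21353142  0.108     ]
[ 0.48871389 -0.25376409  0.108     ]
[0.4170814  0.07641846 0.108     ]
[ 0.55723787 -0.06856659  0.108     ] 11.700708509408273 [np.float64(0.2157127889139886), np.float64(0.3365037583355853), np.float64(0.2093282554881298), np.float64(0.3378634822900823)]
1 0.3 [-0.70994321  0.19847238  0.88219722  1.54646493 -0.15363629  1.46921608
  0.38242602]
1 0.2 [-0.6952756   0.26545798  0.87394981  1.70259629 -0.21205957  1.27266678
  0.42844503]
1 0.13 [-0.67595882  0.34883187  0.86666302  1.78543483 -0.29060074  1.14135694
  0.4880179 ]
-1 0.3 [-0.9926712   0.36724967  1.33920966  1.55514525 -0.35785966  1.50295134
 -2.58139121]
-1 0.2 [-0.89630247  0.37310319  1.17055864  1.70934448 -0.35604905  1.29816316
 -2.58952491]
-1 0.13 [-0.87298785  0.48780256  1.16893327  1.79230604 -0.4835013   1.18864505
 -2.49462469]
-0.12 [array([283.60276485, 300.58176159]), array([283.72460129, 281.80968824])]
-0.09 [array([283.59771795, 275.88393507]), array([283.72283726, 259.17053114])]
-0.06 [array([283.59240879, 249.90269971]), array([283.720991  , 235.47612806])]
-0.03 [array([283.58681638, 222.53534952]), array([283.71905664, 210.65093852])]
jar [0.7172454  0.03098776 0.125     ]
tall [ 0.74805252 -0.11811588  0.11      ]
short [0.49341414 0.18876275 0.05      ]
```

```bash
python3 - <<'E'
from h import *
import pickle
yaw=np.radians(11.2); bx=np.array([np.cos(yaw),np.sin(yaw),0]);by=np.array([-np.sin(yaw),np.cos(yaw),0])
R=np.c_[bx,-by,[0,0,-1]]; c=np.array([.557,-.0686,.30])
arm.move_to(c-.05*by,R); arm.move_gripper(0.0); arm.pause(.3)
s=arm.state(); im=arm.capture("wrist"); cv2.imwrite("pics/w1.png",im[:,:,::-1]); pickle.dump((s["tcp_pos"],s["eef_rot"]),open("w1.pkl","wb"))
print(s["t"],s["tcp_pos"],s["eef_rot"],s["force"],s["opening"])
E
```

```text
4.8917 [ 0.56669773 -0.11764862  0.29997745] [[ 9.80953979e-01  1.94240289e-01 -3.52413117e-05]
 [ 1.94240289e-01 -9.80953980e-01 -4.58822728e-06]
 [-3.54613236e-05 -2.34444278e-06 -9.99999999e-01]] [ 0.10038719  0.34118295 -0.04100393] 0.006780473499848367
```

View pics/w1.png

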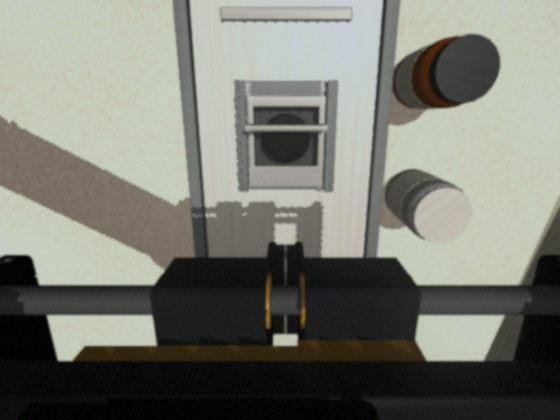

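The wrist view shows the lock nearly centred: guides at columns 235–335, bridge at row 128, cap at about (286,138), locking bar at rows 168–188. I'll zoom in to measure.

```bash
python3 - <<'E'
import cv2
a=cv2.imread("pics/w1.png")[70:200,220:350]
cv2.imwrite("pics/w1z.png",cv2.convertScaleAbs(cv2.resize(a,None,fx=4.6,fy=4.6,interpolation=cv2.INTER_CUBIC),alpha=1.5))
E
```

```text
(no output)
```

View pics/w1z.png

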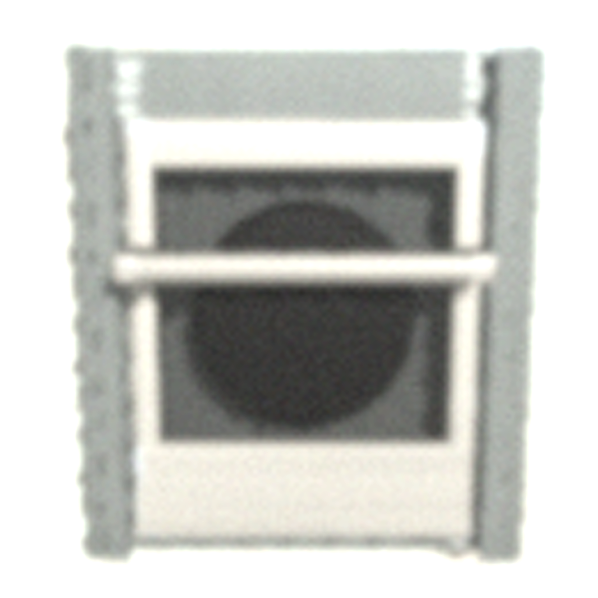

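```bash
python3 - <<'E'
from h import *
import pickle
pose=pickle.load(open("w1.pkl","rb"));yaw=np.radians(11.2)
bx=np.array([np.cos(yaw),np.sin(yaw),0]);by=np.array([-np.sin(yaw),np.cos(yaw),0])
f=lambda x,y:(220+x/4.6,70+y/4.6)
B=lambda p:np.array([p@bx,p@by])*1000
cam=ray("wrist",(0,0),pose)[0]; print("cam",B(cam),cam)
for P in (0,.008,.016):
    g=lambda x,y,h:B(onz("wrist",f(x,y),.1+h+P,pose))
    print("P",P,"cap ctr",g(301.5,315,.038),"w",g(416,315,.038)-g(187,315,.038),"h",g(301,200,.038)-g(301,430,.038))
    print(" win far",g(303,168,.033),"bar edge",g(303,440,.033),"bar out",g(303,540,.033),"bridge y top",g(303,253,.061),g(303,280,.061),"winwidth",g(448,440,.033)-g(160,440,.033),"bridge w",g(497,266,.061)-g(113,266,.061))
    print(" guide mid", g(135,550,.036), g(483,550,.036), g(127,55,.036),g(492,55,.036))
p=onz("top",(329.3,220),.145);print("top lock",B(p))
# rails yaw
for a,b in (((182,0),(200,255)),((391,0),(372,255))):
    d=onz("wrist",a,.108,pose)-onz("wrist",b,.108,pose);print(np.degrees(np.arctan2(-d[0],d[1])))
# two-view cap check
print(B(np.array([.557,-.0686,0])))
E
```

```text
cam [ 534.34862534 -145.27528091] [ 0.55238949 -0.03871968  0.46144983]
P 0 cap ctr [ 534.86033902 -172.11018867] w [49.01851172  0.05563177] h [-0.07096599 48.34230529]
 win far [ 535.13765268 -142.02083641] bar edge [ 535.24502078 -199.84257109] bar out [ 535.28742236 -222.67740619] bridge y top [ 535.09999866 -158.24421562] [ 535.10960379 -163.41694079] winwidth [64.13052763  0.0726104 ] bridge w [75.64473929  0.08592723]
 guide mid [ 497.40083547 -224.32558125] [ 575.87164211 -224.2369285 ] [ 498.97483111 -119.95574475] [ 573.87169001 -119.87035428]
P 0.008 cap ctr [ 534.84768262 -171.44647133] w [47.8061194   0.05425581] h [-0.06921077 47.14663782]
 win far [ 535.11843447 -142.10010439] bar edge [ 535.22318742 -198.51348434] bar out [ 535.26455623 -220.79213502] bridge y top [ 535.07999204 -157.89889515] [ 535.08934142 -162.9338875 ] winwidth [62.56851064  0.07084184] bridge w [73.63056638  0.08363927]
 guide mid [ 498.30906245 -222.38241724] [ 574.85094983 -222.2959437 ] [ 499.84436713 -120.57813342] [ 572.90015927 -120.49484196]
P 0.016 cap ctr [ 534.83502622 -170.78275399] w [46.59372708  0.05287985] h [-0.06745554 45.95097036]
 win far [ 535.09921626 -142.17937237] bar edge [ 535.20135406 -197.18439759] bar out [ 535.2416901  -218.90686385] bridge y top [ 535.05998541 -157.55357468] [ 535.06907904 -162.45083422] winwidth [61.00649365  0.06907328] bridge w [71.61639348  0.08135131]
 guide mid [ 499.21728942 -220.43925323] [ 573.83025754 -220.3549589 ] [ 500.71390316 -121.20052209] [ 571.92862853 -121.11932965]
top lock [ 529.76658241 -172.71723072]
10.605123177718388
11.815532460254676
[ 533.06754504 -175.48205729]
```

Scale fits (window 64 mm, cap 48 mm) suggest P is small, about 0–4 mm. Along the box's y axis, the bridge's near face is at −163.4, the bar edge at −199.6, and the x centre is 535.1. I'll bring the shut fingertips down into the gap until they touch the cap.

```bash
cat >> h.py <<'E'
yaw=np.radians(11.2)
bx=np.array([np.cos(yaw),np.sin(yaw),0]);by=np.array([-np.sin(yaw),np.cos(yaw),0])
R=np.c_[bx,-by,[0,0,-1]]
def W(x,y,z): return x/1000*bx+y/1000*by+np.array([0,0,z/1000])
def rep(tag=""):
    s=arm.state();p=s["tcp_pos"];F=s["force"]
    print(tag,"t%.2f"%s["t"],"box",np.round([p@bx*1000,p@by*1000,p[2]*1000],2),"F",np.round([F@bx,F@by,F[2]],2)); return s
E
python3 - <<'E'
from h import *
arm.movel(W(535.1,-179.5,190),R,speed=.12); arm.pause(.3);rep()
arm.movel(W(535.1,-179.5,168),speed=.03,max_force=2.5);rep()
print(arm.movel(W(535.1,-179.5,136),speed=.015,max_force=2.5));rep()
arm.pause(.2);rep()
im=arm.capture("wrist"); cv2.imwrite("pics/w2.png",im[:,:,::-1])
E
```

```text
t6.38 box [ 535.2  -179.69  190.26] F [ 0.31 -0.36  0.23]
 t7.27 box [ 535.2  -179.56  168.16] F [ 0.15 -1.42  0.97]
True
 t8.92 box [ 535.08 -179.47  139.83] F [ 0.57 -0.43  3.76]
 t9.12 box [ 535.08 -179.48  139.84] F [1.89 0.53 3.57]
```

View pics/w2.png

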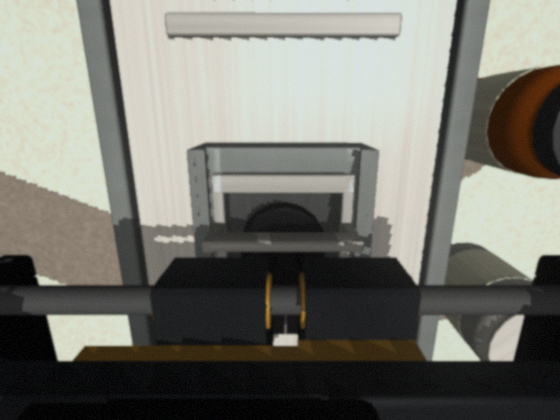

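The wrist view shows the fingers behind the bridge (row 240) and over the cap. Contact came at z = 139.8, so P ≈ 1.8 mm, which matches the camera. Next is the press home, expected at about z = 126.8.

```bash
python3 - <<'E'
from h import *
for z in (134,129):
    print(arm.movel(W(535.1,-179.5,z),speed=.012,max_force=8));rep(z)
print(arm.movel(W(535.1,-179.5,125),speed=.006,max_force=6));rep("home")
arm.pause(.25);rep()
E
```

```text
False
134 t9.78 box [ 535.09 -179.5   133.87] F [0.47 0.68 5.32]
False
129 t10.34 box [ 535.1  -179.47  128.97] F [ 0.42 -0.24  6.65]
True
home t10.77 box [ 535.15 -179.52  127.52] F [-0.94  1.09  7.37]
 t11.02 box [ 535.12 -179.49  127.51] F [-1.31  0.48  6.38]
```

```bash
python3 - <<'E'
from h import *
print(arm.movel(W(535.1,-179.5,125.5),speed=.004,max_force=5));rep("home")
arm.pause(.2);rep()
print(arm.movel(W(535.1,-179.5,125.5),speed=.004,max_force=5));rep("home")
arm.pause(.2);rep()
E
```

```text
True
home t11.30 box [ 535.15 -179.54  127.56] F [-2.39  0.04  7.  ]
 t11.50 box [ 535.13 -179.47  127.58] F [-1.51  1.91  7.17]
True
home t11.80 box [ 535.16 -179.47  127.55] F [-0.64  1.02  6.65]
 t12.00 box [ 535.15 -179.49  127.58] F [-1.85  0.7   6.4 ]
```

The hard stop is repeatable at z ≈ 127.55, so P ≈ 2.5. The plunger is home with about 7 N of spring on the tool, and step 1 should be met. Now I slide +y, holding about 12.6 mm depth just above the stop.

```bash
python3 - <<'E'
from h import *
for y in (-175,-171,-167,-163,-159,-157):
    st=arm.movel(W(535.1,y,127.8),speed=.012,max_force=8);rep((y,st))
    if st: break
E
```

```text
(-175, False) t12.54 box [ 535.05 -176.47  128.11] F [ 0.71 -4.12  7.39]
(-171, False) t13.03 box [ 535.   -173.09  128.17] F [ 0.38 -5.58  6.33]
(-167, False) t13.51 box [ 534.98 -169.11  128.17] F [ 0.65 -7.11  6.96]
(-163, False) t13.99 box [ 535.01 -165.13  128.17] F [ 0.18 -5.6   7.55]
(-159, False) t14.47 box [ 535.02 -161.13  128.16] F [-0.21 -6.9   6.64]
(-157, False) t14.79 box [ 535.01 -159.15  128.16] F [ 1.24 -5.35  6.18]
```

```bash
python3 - <<'E'
from h import *
for y in (-155,-153,-151,-149,-147):
    st=arm.movel(W(535.1,y,127.8),speed=.008,max_force=7);s=rep((y,st))
    if st or s["force"]@by<-13: break
arm.pause(.2);rep()
im=arm.capture("wrist"); cv2.imwrite("pics/w3.png",im[:,:,::-1])
E
```

```text
(-155, False) t15.19 box [ 534.99 -157.2   128.16] F [ 0.17 -6.57  6.79]
(-153, False) t15.59 box [ 534.98 -155.95  128.17] F [ 1.23 -9.22  4.49]
(-151, True) t15.84 box [ 534.97 -156.12  128.32] F [ 1.13 -0.97  3.62]
 t16.04 box [ 535.02 -156.12  128.41] F [-1.47 -0.96  5.37]
```

View pics/w3.png

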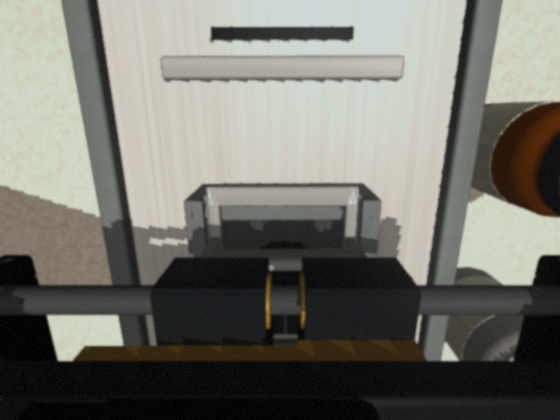

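The keeper went across with about 6 N of push, then stopped hard at finger y = −156 (push peak about 16 N, no motion). The front bar (row 190) now meets the lock's front edge. I'll back off from the bridge, lift, and look.

```bash
python3 - <<'E'
from h import *
import pickle
print(arm.movel(W(535.0,-158.5,128.6),speed=.02,max_force=12));rep()
arm.movel(W(535,-159,190),speed=.06,max_force=12);rep()
yy=-168.6-50-6.5
arm.movel(W(535,-223,300),speed=.12);arm.pause(.3);s=rep()
im=arm.capture("wrist"); cv2.imwrite("pics/w4.png",im[:,:,::-1]); pickle.dump((s["tcp_pos"],s["eef_rot"]),open("w4.pkl","wb"))
a=im[70:200,220:350,::-1]
cv2.imwrite("pics/w4z.png",cv2.convertScaleAbs(cv2.resize(a,None,fx=4.6,fy=4.6,interpolation=cv2.INTER_CUBIC),alpha=1.5))
E
```

```text
False
 t16.37 box [ 535.11 -157.45  128.61] F [-1.58  3.21  8.11]
 t17.54 box [ 534.77 -158.91  189.62] F [ 0.22 -0.79  0.85]
 t19.05 box [ 534.97 -222.78  299.8 ] F [-0.14  0.33 -0.18]
```

View pics/w4z.png

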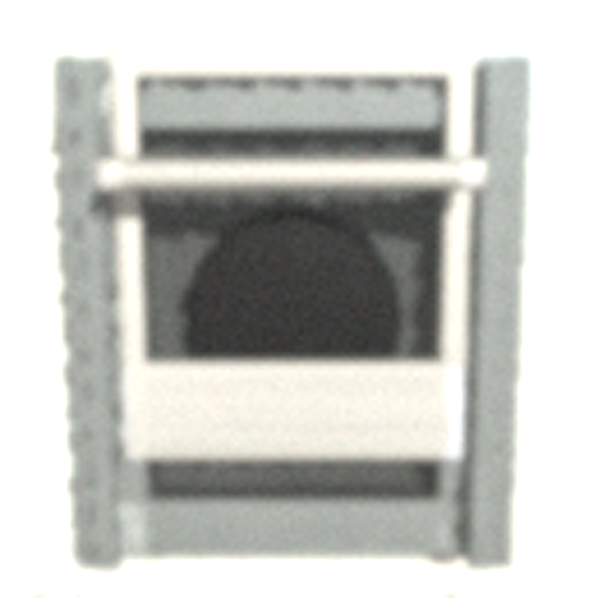

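The bar is over the cap's −y part (crop rows 360–458) and the cap stays trapped below it. I'll measure the keeper travel in the same way as before.

```bash
python3 - <<'E'
from h import *
import pickle
f=lambda x,y:(220+x/4.6,70+y/4.6); P=.0025
def g(w,x,y,h): 
    p=onz("wrist",f(x,y),.1+h+P,pickle.load(open(w,"rb"))); return round(p@by*1000,2)
for n,a,b,h in (("bar edge",440,360,.033),("bar out",540,458,.033),("bridge top far",253,158,.061),("bridge top near",280,185,.061)):
    A=g("w1.pkl",303,a,h);Bv=g("w4.pkl",303,b,h);print(n,A,Bv,Bv-A)
print("lock front/rear ref w1,w4:",g("w1.pkl",303,50,.036),g("w4.pkl",303,62,.036),g("w1.pkl",303,555,.036),g("w4.pkl",303,563,.036))
c=g("w1.pkl",301,315,.038); print("cap ctr open",c,"bar edge rel", g("w1.pkl",303,440,.033)-c, g("w4.pkl",303,360,.033)-c)
E
```

```text
bar edge -199.42 -180.04 19.379999999999995
bar out -222.08 -201.54 20.54000000000002
bridge top far -158.13 -138.51 19.620000000000005
bridge top near -163.26 -143.45 19.810000000000002
lock front/rear ref w1,w4: -119.15 -119.63 -224.82 -224.77
cap ctr open -171.89 bar edge rel -27.53 -8.150000000000006
```

Measured travel is 19.4–20.5 mm, and the bar edge is 8.15 mm behind the cap axis (nominal 8.0 when fully across). The robot is clear, so I'll hand in.

```bash
python3 - <<'E'
from h import *
im=arm.capture("top"); cv2.imwrite("pics/top1.png",im[:,:,::-1]); rep(); arm.job_done()
E
```

```text
t19.15 box [ 534.97 -222.9   299.91] F [-0.23 -0.01  0.45]
the job is handed in; nothing more can be done
```

View pics/top1.png

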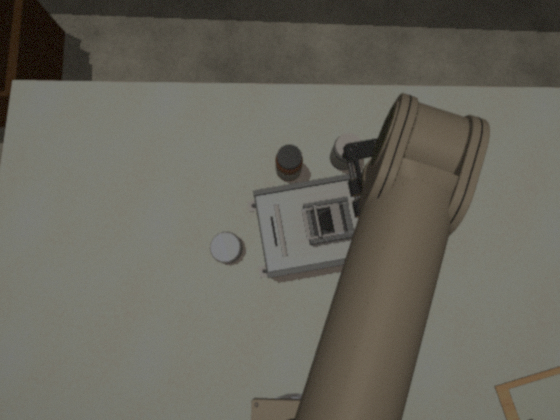

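The box lid is locked as far as I can measure: the keeper is fully across with the plunger trapped under it, and the arm is clear. The job was handed in at t ≈ 19.2 s of the 54 s allowed, and the interface reports no verdict.

- **Press:** I found the lock by camera, felt the cap with shut fingertips at z ≈ 140 mm and pressed it home. The hard stop repeated at z ≈ 127.55 mm, so P is about 2–2.5 mm.
- **Slide:** I pushed the bridge to +y while holding the cap about 12.4 mm down, until it hit its stop, then backed off and lifted.
- **Force:** The pushing force was about 6 N. I estimate a peak of about 16 N at the stop, with about 7 N of press at the same time, so under 30 N by my reckoning. I only sampled the force between moves.
- **Keeper position:** The last wrist picture gives 19.4–20.5 mm of keeper travel. The locking bar's edge is 8.15 mm behind the cap's axis, against 8.0 mm nominal when fully across, and the bar lies over the cap.
- **One disagreement:** The fingers stopped about 2.5 mm short of where the camera predicted. That fits calibration error or slightly wider fingers, and the later picture showed the keeper at its stop.
- **Groceries:** In the last top view the jar and the flat can stand where they were. The arm hid the carton and part of the tall can, so I could not check those two. I felt no unexpected contact near them.

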